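# Clip the amber filter module on to the optical rail

### The arm

A 6-joint arm with a two-finger parallel gripper is mounted at the origin on the work surface. World frame = base frame: x ahead of the robot, y to its left, z up, the work surface at z = 0. Lengths are in m, angles in rad, forces in N, time in s.
With the tool pointing down it reaches from about 0.25 to 0.725 m from the base axis. Payload 4 kg.
Tool frame: the origin (TCP) lies midway between the tips of the shut fingers; the grasp point (between the pads) lies 19 mm behind it; y points along the fingers, x is the direction in which the jaws open and shut, and the axes are right-handed (so a half turn about y gives the same grasp; the last joint's range is limited). The gripper opens to 85 mm and grips with 20 to 120 N. Pads are 22 mm wide; open, the fingers measure 114 mm over their backs; the gripper's body (76 mm by 85 mm) begins 54 mm behind the grasp point. The pads swing forward as they close: fully open they stand 13 mm farther back than shut.
Start: joints at [1.145, 0.241, 0.005, 1.335, 0, 1.571], TCP at [0.207, 0.455, 0.231] pointing down, gripper open.
Joint ranges: [-2.72, 2.72], [-1.05, 1.87], [-1.09, 1.28], [-1.99, 2.15], [-1.42, 1.44], [-3.14, 3.14]. Speed limits (rad/s): [2.79, 2.79, 3.14, 3.14, 3.14, 3.14].

### API

Orientations are given as a unit quaternion [x, y, z, w].
In Python, from workcell import bot gives the robot as it stands. The module is installed in compiled form; this text tells all that it offers.
- The arm moves only by the shell command python3 -m inch 'ROWS'. ROWS is text: rows parted by semicolons, each of 7 numbers parted by spaces: the turn, a rotation vector about the tool's x, y, z in degrees, then the shift along the tool's x, y, z in mm, then the closure, from 0 (fully open) to 1 (shut). In form: ax ay az dx dy dz fingers; .... A call has 1 to 12 rows; each row shifts and turns the commanded pose from where the row before left it, along the tool's axes as they then stand; what a row does not reach is not made up. A row lasts 1/8 s, in which the tool goes at most 62.5 mm and 10.7 degrees, less where a joint would pass 70% of its speed; a pose out of reach is approached as far as the arm can. A call with a gripper value outside its range is refused whole. The fingers move at their own pace and stop on an object; the grip force is fixed at half the most. Time passes only in rows, so rows that do not move let the fingers close. It gives the time, the measured TCP pose, the force and the opening at its end, in the units of the state.
- bot.get_obs(): the state, without advancing time (a new reading comes with each control period).
- bot.camera(name): name is "scene" or "top" or "wrist"; returns a dict with "color" (384x512x3 uint8, blue, green, red), "fx", "fy", "cx", "cy" (pixels), "extrinsics" (4x4, takes a point from world to camera coordinates). Camera axes: x right, y up, looking along -z (the intrinsics and any distortion apply to the point x, -y, -z); pixel columns grow to the right and rows downward; lengths in m; the calibration is good to about 2 mm. A picture is of the moment at which its call begins. There is no depth.
- bot.job_done(): hands the job in, once; it reports no verdict.
Trained networks look in the newest picture that a camera, given by its name, has taken for a name from the list of things; names that differ only in an ending like _2 or _b are one class to them, and where a whole thing is asked for, a point or a joint stands for the part that bears it (a point fixed in the world has none). Each returns a list of dicts, best first, with "conf" (0 to 1); they miss things now and then, are a little off and sometimes report something else, mostly with a low value. They report only what shows in the picture. A call takes as long as a camera call.
- bot.look_for(name, camera): "extent" ([left, top, right, bottom] in pixels, round what is visible of it).
- bot.cut_out(name, camera): "region" (384x512 bool, what is visible of it) and "extent" ([left, top, right, bottom] in pixels, round what is visible of it).
- bot.spot_point(name, camera): "point" ([column, row] in pixels: a listed point, or the origin of a listed thing).
The state is a dict: "clock": time; "joint_pos": joint angles; "joint_vel": joint speeds; "tau": joint torques, N m; "eef_pos": TCP position; "tool_rot": TCP orientation; "ft_force": force on the tool from outside, world axes, zero at the start; "ft_torque": the same for the moment, N m; "grip_width": finger opening in m.
Only numpy, scipy, OpenCV 4.12 (cv2) and the standard library are available. Lean on these libraries where they do the work, as an engineer would, in place of code of your own. Each camera call takes 0.05 s, during which the arm holds its last target.

### The job

Take the filter module with the orange cap and clip it on to the grey rail at the yellow band: hook its fixed steel lip under one edge of the rail, then rock it down until its white sprung foot has clicked under the other edge and the module sits flat, in line with the rail, on the band. Leave the blue-capped module where it stands and let go of the orange one when you are done.

Things in the scene. Friction and masses are not known exactly. Their poses are not given: they have to be found in the camera images.
- amber_grip (a point): Orange-capped module (loose, 0.3 kg): housing 36 (x) x 34 (y) x 46 mm high on a sole plate 92 x 60 x 16. This point: centre of the housing, 23 mm above the plate's top, 39 above its underside; 63 above the table as it stands on lip and foot. z up; y lies along the rail when mounted; grip the two y faces. At the start its -x (lip) end points along world -x within 25 deg.
- amber_lip (a point): Tip of the module's fixed steel lip, under the plate's -x end: top face, inner edge; at x -25, z -54 mm from amber_grip, axes the same. The lip is 50 mm wide in y and 9 thick, its top 15 mm below the plate's underside; it hangs on a leg whose inner face is 12 mm outside this point (x -37). The rail's edge goes into the slot between lip and plate.
- amber_foot (a joint): Outward (+x) travel of the white sprung foot under the plate's +x end, m: 0 at rest, most 0.012; spring 1 N + 0.2 N/mm. A wedge: nose at x 30, 6 mm below the underside, sloping to x 41 at 24 mm below. Pressing the +x end down (5-10 N) spreads it about 5 mm; it returns to 0 once under the rail. The orange ledge (x 18-46, 23 mm below amber_grip) can be pushed too.
- spot_top (a point): Centre of the yellow band (62 mm long) on the fixed rail's top, 48 mm above the table. x across the rail (world x within 18 deg), y along it, z up. Grey flange 70 mm wide, 4 thick, on a web 30 wide: 20 mm of overhang each side, free below to the table. End stops 95 mm away or more. Mounted, amber_grip is 39 mm above this point. Either way round will do.
- blue_grip (a point): Centre of the housing of a like module with a blue cap, standing on the table: a bystander, same size and frame as the orange one. Leave it alone.

How it is judged:
At the end, for the whole second after the job is handed in: The orange module is on the rail: grip point within 18 mm of the band's centre along the rail, 10 mm across, 35 to 42.5 mm above it; in line within 10 degrees; upright within 0.06 rad; foot clicked back (under 3 mm out); at rest, released (x of amber_grip in the frame of spot_top between -0.01 and 0.01 m and y of amber_grip in the frame of spot_top between -0.018 and 0.018 m and z of amber_grip in the frame of spot_top between 0.035 and 0.0425 m and angle between the x axis of amber_grip and the x axis of spot_top, either way round below 0.175 rad and angle between amber_grip's own z axis and vertical below 0.06 rad and value of joint amber_foot below 0.003 m and linear speed of amber below 0.02 m/s); the robot touches nothing.
It fails at once if the blue-capped module is moved by more than 25 mm (distance of blue_grip from where it was at the start of the episode above 0.025 m).
It also fails if it takes over 38 s, if anything falls off the work surface, if the arm or the gripper's body presses on something with over 40 N, if the wrist force passes 120 N, or if a joint passes its speed limit or range.

## Working session

There is one attempt and no reset: what is moved stays moved. The work goes in short steps, Python scripts to look and compute and a shell command to move; the robot and the scene stay as the last step left them, time stands still between calls to the robot, and variables do not carry over. Pictures are saved under pics/ and viewed, and the job is handed in when it is done.

```bash
mkdir -p pics; cat > h.py <<'E'
import numpy as np, cv2
from workcell import bot
from scipy.spatial.transform import Rotation as R
def snap(cam,fn=None):
    c=bot.camera(cam)
    if fn: cv2.imwrite('pics/'+fn,c['color'])
    return c
def ray(c,p):
    E=np.array(c['extrinsics']);u,v=p
    d=np.array([(u-c['cx'])/c['fx'],-(v-c['cy'])/c['fy'],-1.])
    o=-E[:3,:3].T@E[:3,3]; d=E[:3,:3].T@d
    return o,d/np.linalg.norm(d)
def proj(c,P):
    E=np.array(c['extrinsics']);q=E[:3,:3]@np.array(P)+E[:3,3]
    return np.array([c['cx']+c['fx']*q[0]/-q[2], c['cy']+c['fy']*(-q[1])/-q[2]])
def tri(rs):
    A=np.zeros((3,3));b=np.zeros(3)
    for o,d in rs:
        M=np.eye(3)-np.outer(d,d);A+=M;b+=M@o
    x=np.linalg.solve(A,b)
    return x,[float(np.linalg.norm(np.cross(d,x-o))) for o,d in rs]
def atz(c,p,z):
    o,d=ray(c,p);return o+d*(z-o[2])/d[2]
E
python3 - <<'E'
from h import *
o=bot.get_obs();print({k:np.round(v,3) for k,v in o.items()})
print(R.from_quat(o['tool_rot']).as_matrix().round(3))
cs={}
P={}
for cam in('scene','top','wrist'):
    c=snap(cam,f'a_{cam}.png');cs[cam]=c
    print(cam,c.keys(),(-np.array(c['extrinsics'])[:3,:3].T@np.array(c['extrinsics'])[:3,3]).round(3))
    for n in('amber_grip','amber_lip','spot_top','blue_grip'):
        r=bot.spot_point(n,cam)
        print(n,[(np.round(q['point'],1).tolist(),round(q['conf'],2)) for q in r[:3]])
        if r:P[n,cam]=r[0]['point']
for n in('amber_grip','amber_lip','spot_top','blue_grip'):
    for a,b in(('scene','top'),('wrist','top'),('scene','wrist')):
        if (n,a) in P and (n,b) in P: x,e=tri([ray(cs[a],P[n,a]),ray(cs[b],P[n,b])]);print(n,a,b,x.round(4),np.round(e,4))
E
```

```text
{'clock': np.float64(0.0), 'joint_pos': array([1.145, 0.241, 0.004, 1.335, 0.   , 1.571]), 'joint_vel': array([ 0.001, -0.   ,  0.   ,  0.001,  0.001,  0.001]), 'tau': array([ 3.0000e-03, -3.7232e+01,  2.5241e+01,  1.7000e-02,  0.0000e+00,
       -0.0000e+00]), 'eef_pos': array([0.206, 0.455, 0.23 ]), 'tool_rot': array([ 0.595,  0.382, -0.384, -0.594]), 'ft_force': array([-0.142,  0.507, -1.128]), 'ft_torque': array([0.006, 0.009, 0.011]), 'grip_width': np.float64(0.085)}
[[ 0.413 -0.001 -0.911]
 [ 0.911 -0.002  0.413]
 [-0.002 -1.     0.   ]]
scene dict_keys(['color', 'fx', 'fy', 'cx', 'cy', 'extrinsics']) [ 1.245 -0.013  0.659]
amber_grip [([141.4, 199.1], 0.63)]
amber_lip [([379.0, 217.1], 0.46)]
spot_top [([377.1, 218.8], 0.65)]
blue_grip [([203.6, 229.4], 0.62)]
top dict_keys(['color', 'fx', 'fy', 'cx', 'cy', 'extrinsics']) [ 0.394 -0.053  0.851]
amber_grip [([343.9, 214.5], 0.62)]
amber_lip [([342.9, 228.6], 0.85)]
spot_top [([126.4, 188.0], 0.56)]
blue_grip [([127.9, 190.0], 0.74), ([282.6, 167.1], 0.67)]
wrist dict_keys(['color', 'fx', 'fy', 'cx', 'cy', 'extrinsics']) [0.138 0.487 0.373]
amber_grip []
amber_lip []
spot_top []
blue_grip []
amber_grip scene top [ 0.4791 -0.2503  0.0592] [0.0006 0.0006]
amber_lip scene top [ 0.5346 -0.0127  0.1806] [0.2216 0.2216]
spot_top scene top [0.5338 0.2138 0.0537] [0.0037 0.0037]
blue_grip scene top [0.5639 0.0317 0.14  ] [0.156 0.156]
```

View pics/a_scene.png

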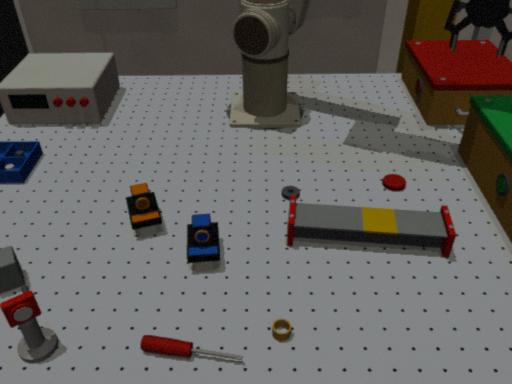

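View pics/a_top.png

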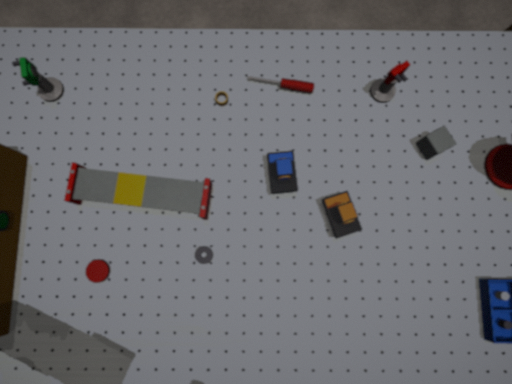

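```bash
python3 - <<'E'
from h import *
a=cv2.imread('pics/a_top.png');b=cv2.imread('pics/a_scene.png')
f=lambda im,x,y,w:cv2.resize(im[y:y+w,x:x+w],(390,390),interpolation=cv2.INTER_CUBIC)
cv2.imwrite('pics/b.png',np.hstack([f(a,306,180,65),f(b,110,170,65)]))
C={}
for cam,im in(('top',a),('scene',b)):
    c=bot.camera(cam);C[cam]=c
    h=cv2.cvtColor(im,cv2.COLOR_BGR2HSV)
    m=cv2.inRange(h,(22,150,90),(35,255,255))
    n,l,s,ce=cv2.connectedComponentsWithStats(m)
    i=1+np.argmax(s[1:,4]);ys,xs=np.where(l==i);
    cor=cv2.boxPoints(cv2.minAreaRect(np.c_[xs,ys].astype(np.float32)))
    print(cam,s[i],ce[i],cor.round(1).tolist());C[cam+'p']=ce[i]
    if cam=='top':
        P=np.array([atz(c,q,.048) for q in cor]);print(P.round(4),P.mean(0))
        print(np.diff(np.vstack([P,P[:1]]),axis=0).round(4))
print(tri([ray(C[k],C[k+'p']) for k in('top','scene')]))
# grey flange long axis from top
E
```

```text
top [114 173  32  33 828] [129.32608696 189.10990338] [[113.30000305175781, 202.10000610351562], [118.4000015258789, 171.60000610351562], [145.3000030517578, 176.10000610351562], [140.1999969482422, 206.5]]
[[0.504  0.2461 0.048 ]
 [0.5717 0.2394 0.048 ]
 [0.562  0.1798 0.048 ]
 [0.4946 0.1872 0.048 ]] [0.53305816 0.21312074 0.048     ]
[[ 0.0677 -0.0067  0.    ]
 [-0.0096 -0.0597  0.    ]
 [-0.0675  0.0074  0.    ]
 [ 0.0094  0.0589  0.    ]]
scene [362 207  36  26 771] [378.78210117 219.83138781] [[360.5, 230.1999969482422], [362.1000061035156, 206.89999389648438], [398.5, 209.3000030517578], [397.0, 232.60000610351562]]
(array([0.53263704, 0.21357646, 0.04871311]), [0.0006692325033349809, 0.0006692325033349443])
```

View pics/b.png

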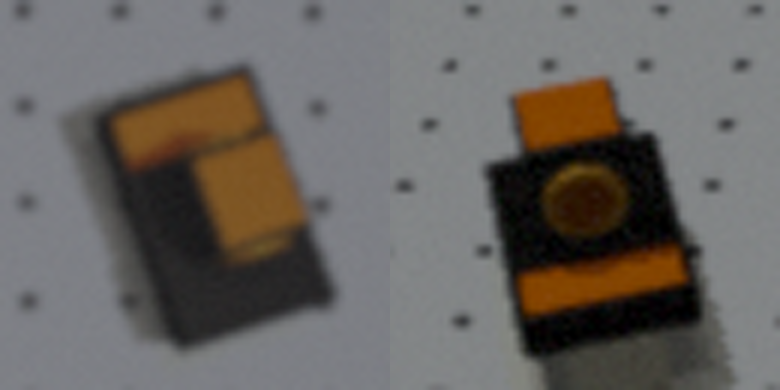

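```bash
python3 -m inch '0 -10.5 0 0 0 0 0;0 -10.5 0 0 0 0 0;0 -10.5 0 0 0 0 0;0 -10.5 0 0 0 0 0'
python3 - <<'E'
from h import *
o=bot.get_obs();print(o['joint_pos'].round(3),o['clock'])
M=R.from_quat(o['tool_rot']).as_matrix();print(M.round(3))
c=bot.camera('top')
cs=[(346.8,191.3),(323.2,199.2),(336,238),(361.5,230)]
P=np.array([atz(c,q,.040) for q in cs]);print(P.round(4),P.mean(0).round(4));d=np.diff(np.vstack([P,P[:1]]),axis=0);print(d.round(4),np.degrees(np.arctan2(d[:,1],d[:,0])).round(1))
T=np.array([.479,-.25,.23]);print('delta tool mm',(M.T@(T-o['eef_pos'])*1000).round(1))
b=[(281+0,152)]
E
```

```text
clock: 1.35
eef_pos: [0.2065, 0.4553, 0.2313]
tool_rot: [0.416, 0.572, -0.572, -0.416]
ft_force: [0.1, 0.5, 0.5]
grip_width: 0.0858
[ 1.145  0.241  0.005  1.335 -0.     0.832] 1.35
[[-0.308  0.    -0.951]
 [ 0.951 -0.    -0.308]
 [-0.    -1.    -0.   ]]
[[ 0.5327 -0.2639  0.04  ]
 [ 0.5147 -0.2113  0.04  ]
 [ 0.4301 -0.237   0.04  ]
 [ 0.4477 -0.2929  0.04  ]] [ 0.4813 -0.2513  0.04  ]
[[-0.018   0.0525  0.    ]
 [-0.0846 -0.0257  0.    ]
 [ 0.0176 -0.0559  0.    ]
 [ 0.085   0.029   0.    ]] [ 108.9 -163.1  -72.5   18.8]
delta tool mm [-755.     1.3  -41.8]
```

```bash
python3 -m inch '0 0 0 -58 0 -3 0;0 0 0 -58 0 -3 0;0 0 0 -58 0 -3 0;0 0 0 -58 0 -3 0;0 0 0 -58 0 -3 0;0 0 0 -58 0 -3 0;0 0 0 -58 0 -3 0;0 0 0 -58 0 -3 0;0 0 0 -58 0 -3 0;0 0 0 -58 0 -3 0;0 0 0 -58 0 -3 0;0 0 0 -58 0 -3 0'
python3 -m inch '0 0 0 -40 0 -6 0;0 0 0 0 0 0 0;0 0 0 0 0 0 0'
python3 - <<'E'
from h import *
o=bot.get_obs();print(o['joint_pos'].round(3),o['clock'])
M=R.from_quat(o['tool_rot']).as_matrix();print(M.round(3))
T=np.array([.4805,-.251,.23]);print('delta tool mm',(M.T@(T-o['eef_pos'])*1000).round(1))
c=snap('wrist','c1.png');np.save('c1.npy',c)
for n in('amber_grip','amber_lip','blue_grip'):
        r=bot.spot_point(n,'wrist')
        print(n,[(np.round(q['point'],1).tolist(),round(q['conf'],2)) for q in r[:3]])
E
```

```text
clock: 2.9
eef_pos: [0.4518, -0.1992, 0.2315]
tool_rot: [0.419, 0.57, -0.57, -0.418]
ft_force: [1.1, 1.0, 1.0]
grip_width: 0.0853
clock: 3.28
eef_pos: [0.4687, -0.2331, 0.231]
tool_rot: [0.418, 0.57, -0.57, -0.419]
ft_force: [-0.4, 0.1, 0.0]
grip_width: 0.0856
[-0.462  0.288  0.068  1.352  0.    -0.767] 3.275
[[-0.301 -0.001 -0.954]
 [ 0.954  0.001 -0.301]
 [ 0.001 -1.     0.001]]
delta tool mm [-20.6   0.9  -5.9]
amber_grip [([234.3, 182.0], 0.55)]
amber_lip [([233.1, 149.3], 0.58)]
blue_grip [([318.3, 286.5], 0.95)]
```

View pics/c1.png

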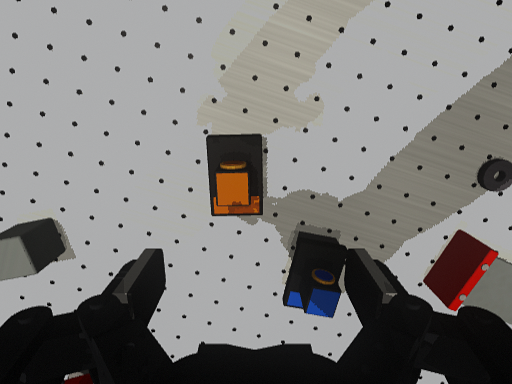

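```bash
python3 - <<'E'
from h import *
a=cv2.imread('pics/c1.png')
cv2.imwrite('pics/c2.png',cv2.resize(a[120:230,180:290],(770,590),interpolation=cv2.INTER_CUBIC)) # sx 7, sy 5.364
E
```

```text
(no output)
```

View pics/c2.png

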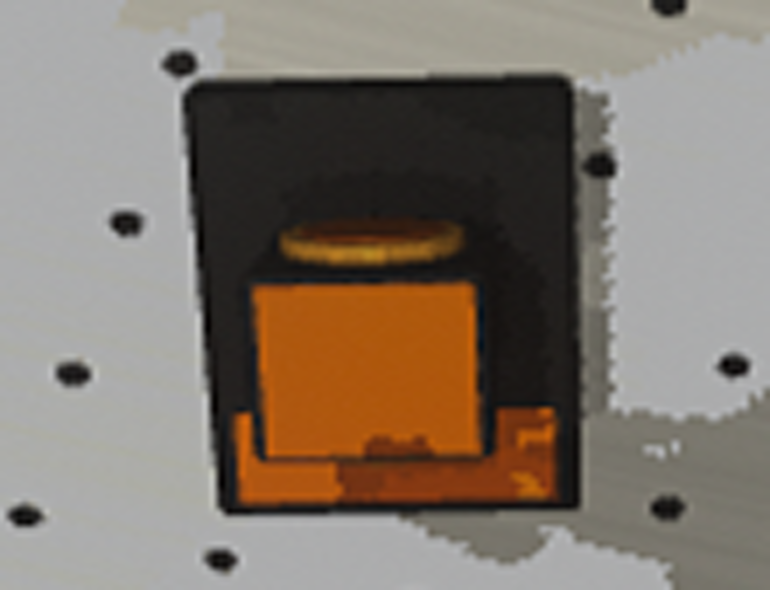

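```bash
python3 - <<'E'
from h import *
c=np.load('c1.npy',allow_pickle=True).item()
f=lambda q:(180+q[0]/7-.43,120+q[1]/5.364-.4)
for z,Q in((.040,[(186,80),(571,74),(579,508),(221,514)]),(.086,[(250,283),(477,280),(488,460),(262,460)])):
    P=np.array([atz(c,f(q),z) for q in Q]);d=np.diff(np.vstack([P,P[:1]]),axis=0)
    print(P.mean(0).round(4),np.linalg.norm(d,axis=1).round(4),np.degrees(np.arctan2(d[:,1],d[:,0])).round(1))
t=bot.camera('top')
print(tri([ray(c,(234.3,182)),ray(t,(343.9,214.5))]))
s=bot.camera('scene')
print(tri([ray(c,(234.3,182)),ray(s,(141.4,199.1))]))
r=bot.spot_point('blue_grip','top');print([q['point'] for q in r])
print(tri([ray(c,(318.3,286.5)),ray(t,(282.6,167.1))]))
print(tri([ray(c,(318.3,286.5)),ray(s,(203.6,229.4))]))
E
```

```text
[ 0.4808 -0.25    0.04  ] [0.0586 0.0919 0.0589 0.092 ] [ 108.7   18.7  -71.2 -161.5]
[ 0.4825 -0.2497  0.086 ] [0.0309 0.0338 0.0317 0.0332] [ 108.5   19.8  -72.5 -161.7]
(array([ 0.47894993, -0.24905189,  0.06905749]), [0.0010265534109680655, 0.0010265534109680223])
(array([ 0.48189902, -0.24912798,  0.06123778]), [0.0003222097735464456, 0.00032220977354640966])
[[283.6, 168.3]]
(array([ 0.57989673, -0.1194206 ,  0.05470342]), [0.003373102182309955, 0.003373102182310032])
(array([ 0.57310692, -0.11830503,  0.06026176]), [0.0020762476349645773, 0.002076247634964651])
```

```bash
python3 -m inch '0 -1.1 0 -20 0 -7 0;0 0 0 0 50 0 0;0 0 0 0 50 0 0;0 0 0 0 50 0 0;0 0 0 0 20 0 0;0 0 0 0 0 0 0;0 0 0 0 0 0 0'
python3 - <<'E'
from h import *
o=bot.get_obs();print(o['eef_pos'].round(4),o['clock'])
M=R.from_quat(o['tool_rot']).as_matrix();print(M.round(3))
T=np.array([.4812,-.25,.0455]);print('delta tool mm',(M.T@(T-o['eef_pos'])*1000).round(1))
c=snap('wrist','d1.png')
E
```

```text
clock: 4.5
eef_pos: [0.4828, -0.2507, 0.0626]
tool_rot: [0.413, 0.575, -0.575, -0.411]
ft_force: [0.3, -0.0, 0.2]
grip_width: 0.0855
[ 0.4828 -0.2507  0.0626] 4.5
[[-0.321  0.002 -0.947]
 [ 0.947 -0.001 -0.321]
 [-0.002 -1.    -0.001]]
delta tool mm [ 1.2 17.1  1.3]
```

View pics/d1.png

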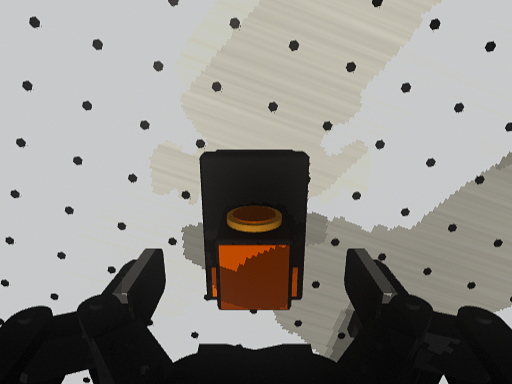

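The wrist view shows the orange cap (254,275) centred between the open fingers (150 and 360). I'll lower the arm and close.

```bash
python3 -m inch '0 0 0 1 17 1 0;0 0 0 0 0 0 1;0 0 0 0 0 0 1;0 0 0 0 0 0 1;0 0 0 0 0 0 1;0 0 0 0 0 0 1;0 0 0 0 0 0 1;0 0 0 0 0 0 1'
python3 -m inch '0 0 0 0 0 0 1;0 0 0 0 -20 0 1;0 0 0 0 -50 0 1;0 0 0 0 -50 0 1;0 0 0 0 0 0 1;0 0 0 0 0 0 1'
python3 - <<'E'
from h import *
o=bot.get_obs();print(o['eef_pos'].round(4),o['clock'],o['joint_pos'].round(3))
M=R.from_quat(o['tool_rot']).as_matrix();print(M.round(3))
c=snap('wrist','e1.png');np.save('e1.npy',c)
s=snap('scene','e2.png')
for cam in('wrist','scene'):
  r=bot.spot_point('amber_grip',cam);print(cam,[(np.round(q['point'],1).tolist(),round(q['conf'],2)) for q in r[:3]])
E
```

```text
clock: 5.55
eef_pos: [0.4815, -0.2503, 0.0454]
tool_rot: [0.413, 0.575, -0.574, -0.411]
ft_force: [-0.1, -0.3, 6.9]
grip_width: 0.0331
clock: 6.3
eef_pos: [0.4795, -0.2492, 0.1628]
tool_rot: [-0.411, -0.574, 0.575, 0.413]
ft_force: [-0.2, 0.0, -4.4]
grip_width: 0.0337
[ 0.4795 -0.2492  0.1628] 6.3 [-0.479  0.36  -0.011  1.202  0.    -0.806]
[[-0.321 -0.003 -0.947]
 [ 0.947  0.001 -0.321]
 [ 0.002 -1.     0.002]]
wrist [([254.2, 270.0], 0.72)]
scene []
```

View pics/e1.png

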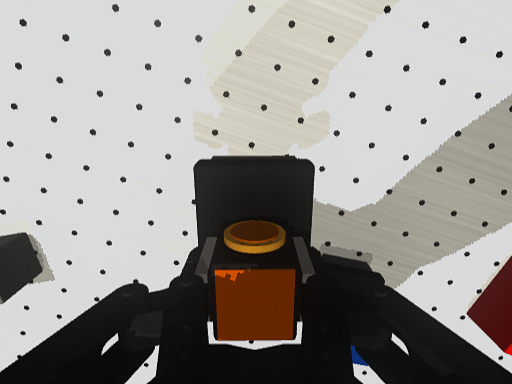

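View pics/e2.png

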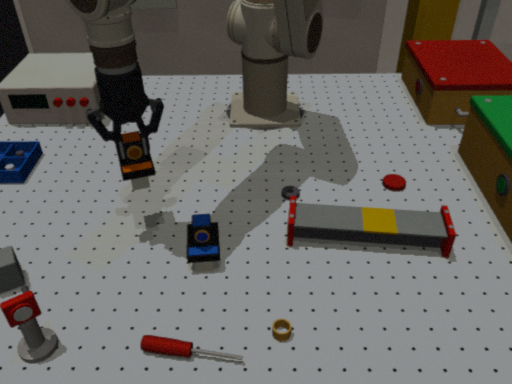

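```bash
python3 - <<'E'
from h import *
a=cv2.imread('pics/a_top.png')
cv2.imwrite('pics/f1.png',cv2.resize(a[155:225,60:220],(800,350),interpolation=cv2.INTER_CUBIC)) #x5
c=np.load('e1.npy',allow_pickle=True).item()
o=bot.get_obs();M=R.from_quat(o['tool_rot']).as_matrix();T=o['eef_pos']
ux,uy,uz=-M[:,2],M[:,0],-M[:,1]
g=T+.0176*uz
for n,q in(('mxpy',(-.046,.03,-.023)),('mxmy',(-.046,-.03,-.023)),('cap',(-.018,.017,.023)),('cap',(-.018,-.017,.023)),('cap+',(.018,.017,.023)),('cap+',(.018,-.017,.023)),('g',(0,0,0))):
    print(n,proj(c,g+q[0]*ux+q[1]*uy+q[2]*uz).round(1))
E
```

```text
mxpy [314.3 160.5]
mxmy [190.7 160.4]
cap [297.8 258.9]
cap [205.9 258.8]
cap+ [294.1 338.5]
cap+ [210.  338.5]
g [252.3 269.2]
```

View pics/f1.png

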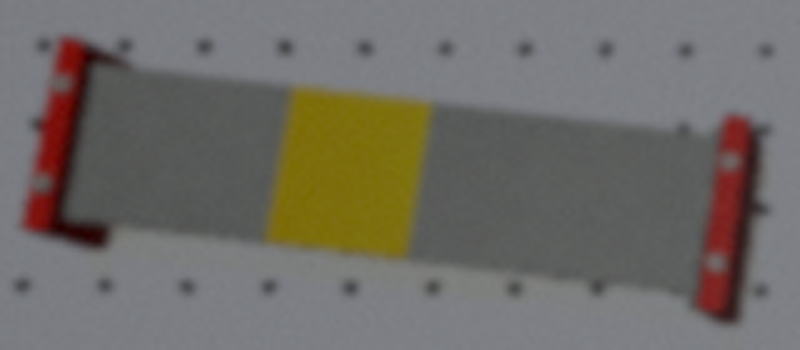

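```bash
python3 - <<'E'
from h import *
t=bot.camera('top')
f=lambda q:(60+q[0]/5-.4,155+q[1]/5-.4)
A=lambda q:atz(t,f(q),.048)
for n,a,b in(('up',(90,66),(720,135)),('lo',(65,222),(690,293)),('bandL',(267,241),(293,87)),('bandR',(407,257),(430,103))):
    d=A(a)-A(b) if n in('up','lo') else A(b)-A(a); print(n,A(a).round(4),A(b).round(4),np.linalg.norm(d).round(4),'xaxis yaw',np.degrees(np.arctan2(d[1],d[0])).round(2)-(90 if n in('up','lo') else 0))
print(np.mean([A(q) for q in[(293,87),(430,103),(407,257),(267,241)]],axis=0).round(4))
E
```

```text
up [0.5795 0.3297 0.048 ] [0.5506 0.0516 0.048 ] 0.2796 xaxis yaw -5.930000000000007
lo [0.51   0.3349 0.048 ] [0.4809 0.0626 0.048 ] 0.2738 xaxis yaw -6.090000000000003
bandL [0.5023 0.2467 0.048 ] [0.5707 0.2398 0.048 ] 0.0687 xaxis yaw -5.74
bandR [0.4958 0.1856 0.048 ] [0.564  0.1793 0.048 ] 0.0685 xaxis yaw -5.34
[0.5332 0.2128 0.048 ]
```

```bash
cat >> h.py <<'E'
S=np.array([.533,.213,.048]);YAW=np.radians(-5.8)
X=np.array([np.cos(YAW),np.sin(YAW),0]);Z=np.array([0,0,1.]);Y=np.cross(Z,X)
GT=.0176
def target(xc,zc,th,dy=0):
    th=np.radians(th);ux=X*np.cos(th)+Z*np.sin(th);uz=-X*np.sin(th)+Z*np.cos(th)
    T=S-.035*X+dy*Y-xc/1000*ux+(.039-GT-zc/1000)*uz
    return T,np.c_[Y,-uz,-ux]
def delta(T,Mt):
    o=bot.get_obs();M=R.from_quat(o['tool_rot']).as_matrix()
    print('t',o['clock'].round(2),'shift mm',(M.T@(T-o['eef_pos'])*1000).round(1),'turn',np.degrees(R.from_matrix(M.T@Mt).as_rotvec()).round(2),'F',np.round(o['ft_force'],1),'w',o['grip_width'].round(4),'j',o['joint_pos'].round(2))
    # module pose in the rail frame as implied by tool
    g=o['eef_pos']-GT*M[:,1];print('grip rail mm',((g-S)@np.c_[X,Y,Z]*1000).round(1),'tilt',np.degrees(np.arctan2(-M[2,2],-M[:,2]@X)).round(2))
E
python3 -m inch '0 8.2 0 0 -30 0 1;0 8.2 0 0 0 0 1;0 8.1 0 0 0 0 1;-9 0 0 0 0 0 1;-9 0 0 0 0 0 1;-9 0 0 0 0 0 1;0 0 0 0 0 0 1;0 0 0 0 0 0 1'
python3 - <<'E'
from h import *
T,M=target(-12,-2.8,27);print(T);delta(T+[0,0,.06],M);delta(T,M)
E
```

```text
clock: 7.55
eef_pos: [0.4819, -0.2507, 0.1956]
tool_rot: [0.633, 0.571, -0.351, -0.387]
ft_force: [1.2, -1.7, -3.1]
grip_width: 0.0332
[0.49788619 0.21656673 0.07501024]Traceback (most recent call last):
  File "<stdin>", line 2, in <module>
  File "h.py", line 33, in delta
    print('t',o['clock'].round(2),'shift mm',(M.T@(T-o['eef_pos'])*1000).round(1),'turn',np.degrees(R.from_matrix(M.T@Mt).as_rotvec()).round(2),'F',np.round(o['ft_force'],1),'w',o['grip_width'].round(4),'j',o['joint_pos'].round(2))
              ^^^^^^^^^^^^^^^^
AttributeError: 'float' object has no attribute 'round'
```

```bash
sed -i "s/o\['clock'\].round(2)/round(float(o['clock']),2)/; s/o\['grip_width'\].round(4)/round(float(o['grip_width']),4)/" h.py
python3 - <<'E'
from h import *
T,M=target(-12,-2.8,27);print(T);delta(T+[0,0,.06],M);delta(T,M)
E
```

```text
[0.49788619 0.21656673 0.07501024]
t 7.55 shift mm [466.6  39.3  55.2] turn [-0.    0.02 -0.05] F [ 1.2 -1.7 -3.1] w 0.0332 j [-0.6   0.05 -0.43  0.67  0.22 -0.45]
grip rail mm [ -12.  -466.5  163.3] tilt 27.0
t 7.55 shift mm [466.6  92.8  82.5] turn [-0.    0.02 -0.05] F [ 1.2 -1.7 -3.1] w 0.0332 j [-0.6   0.05 -0.43  0.67  0.22 -0.45]
grip rail mm [ -12.  -466.5  163.3] tilt 27.0
```

```bash
python3 -m inch '0 0 0 52 0 2 1;0 0 0 52 0 2 1;0 0 0 52 0 2 1;0 0 0 52 0 2 1;0 0 0 52 0 2 1;0 0 0 52 5 9 1;0 0 0 52 10 12 1;0 0 0 52 12 12 1;0 0 0 50.6 12 12 1;0 0 0 0 0 0 1;0 0 0 0 0 0 1'
python3 - <<'E'
from h import *
T,M=target(-12,-2.8,27);delta(T+[0,0,.06],M);delta(T,M)
for cam in('scene','wrist','top'): snap(cam,f'g_{cam}.png')
a=cv2.imread('pics/g_scene.png')[90:270,270:480];cv2.imwrite('pics/g_s.png',cv2.resize(a,(700,600),interpolation=cv2.INTER_CUBIC))
E
```

```text
clock: 8.93
eef_pos: [0.4982, 0.2197, 0.1355]
tool_rot: [0.632, 0.572, -0.35, -0.387]
ft_force: [-0.3, -0.0, -3.4]
grip_width: 0.0334
t 8.93 shift mm [-3.1  0.4  0.2] turn [0.04 0.09 0.07] F [-0.3 -0.  -3.4] w 0.0334 j [ 0.57  0.15 -0.49  0.55 -0.29  0.62]
grip rail mm [-43.3   3.1 103.1] tilt 27.04
t 8.93 shift mm [-3.1 53.8 27.5] turn [0.04 0.09 0.07] F [-0.3 -0.  -3.4] w 0.0334 j [ 0.57  0.15 -0.49  0.55 -0.29  0.62]
grip rail mm [-43.3   3.1 103.1] tilt 27.04
```

View pics/g_s.png

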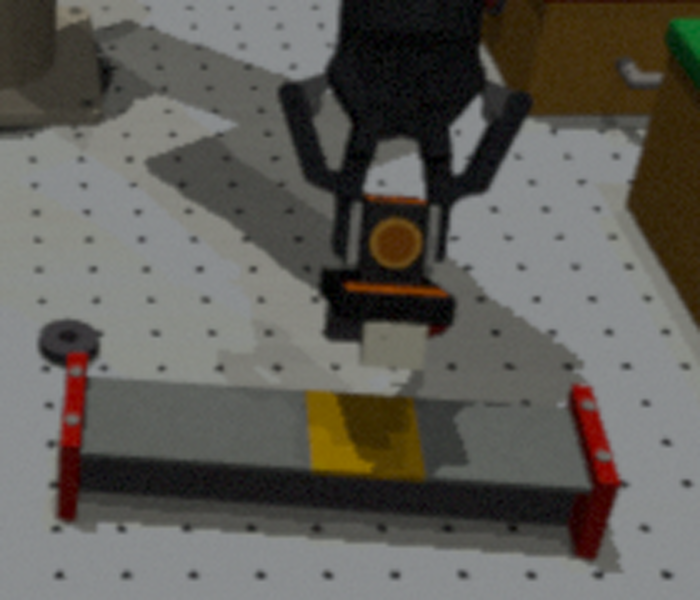

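View pics/g_wrist.png

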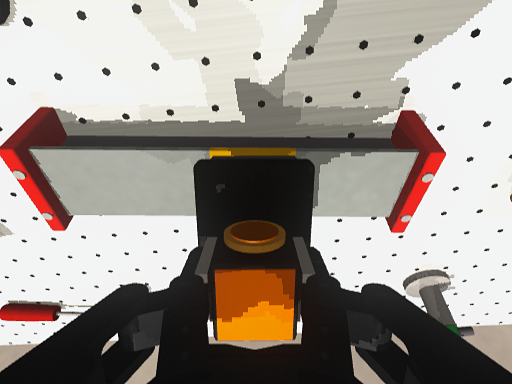

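```bash
python3 - <<'E'
from h import *
c=bot.camera('wrist')
a=c['color']
for n,x,y,z in(('band-',-35,-31,0),('band+',-35,31,0),('bot-',-35,-31,-4),('mid-100',-35,-80,0),('mid+100',-35,80,0),('far-80',35,-80,0),('far80',35,80,0)):
    print(n,proj(c,S+(x*X+y*Y+z*Z)/1000).round(1))
cv2.imwrite('pics/g2.png',cv2.resize(a[125:225,180:330],(780,520),interpolation=cv2.INTER_CUBIC)) #5.2
E
```

```text
band- [208.5 152. ]
band+ [295.1 151.9]
bot- [209.1 148.7]
mid-100 [140.1 152.1]
mid+100 [363.6 151.9]
far-80 [160.8 217.2]
far80 [344. 217.]
```

View pics/g2.png

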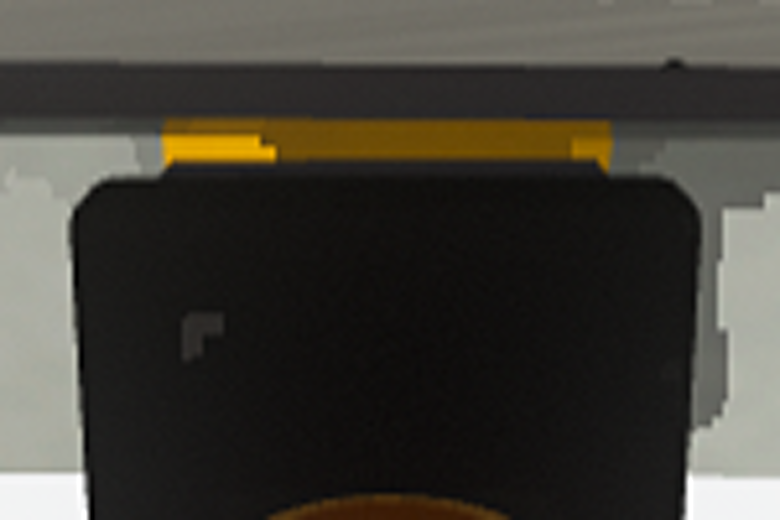

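```bash
python3 -m inch '0 0 0 -2 18 9 1;0 0 0 0 18 9 1;0 0 0 0 18 9.5 1;0 0 0 0 0 0 1;0 0 0 0 0 0 1'
python3 - <<'E'
from h import *
T,M=target(-12,-2.8,27);delta(T,M)
T,M=target(-34,-2.8,27);delta(T,M)
for cam in('scene','wrist'): snap(cam,f'i_{cam}.png')
a=cv2.imread('pics/i_scene.png')[120:260,300:460];cv2.imwrite('pics/i_s.png',cv2.resize(a,(640,560),interpolation=cv2.INTER_CUBIC))
E
```

```text
clock: 9.75
eef_pos: [0.4973, 0.2154, 0.0752]
tool_rot: [0.633, 0.572, -0.349, -0.388]
ft_force: [0.6, -0.1, -2.5]
grip_width: 0.0333
t 9.75 shift mm [ 1.2  0.3 -0.3] turn [ 0.09 -0.08  0.02] F [ 0.6 -0.1 -2.5] w 0.0333 j [ 0.57  0.24 -0.58  0.37 -0.29  0.61]
grip rail mm [-43.8  -1.2  42.8] tilt 27.09
t 9.75 shift mm [  1.3   0.4 -22.3] turn [ 0.09 -0.08  0.02] F [ 0.6 -0.1 -2.5] w 0.0333 j [ 0.57  0.24 -0.58  0.37 -0.29  0.61]
grip rail mm [-43.8  -1.2  42.8] tilt 27.09
```

View pics/i_s.png

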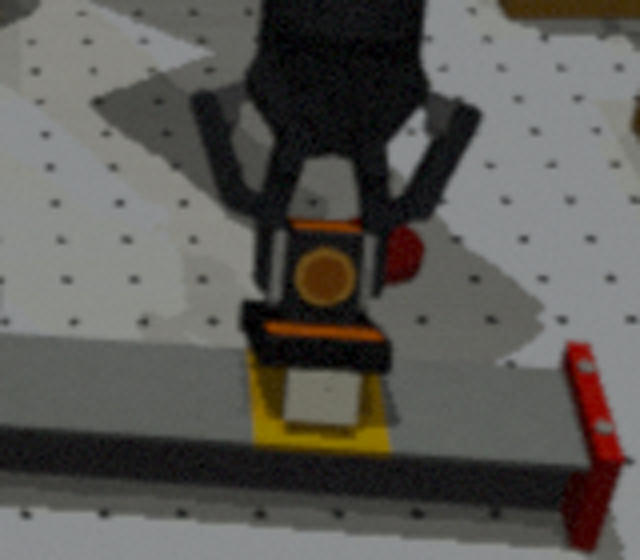

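View pics/i_wrist.png

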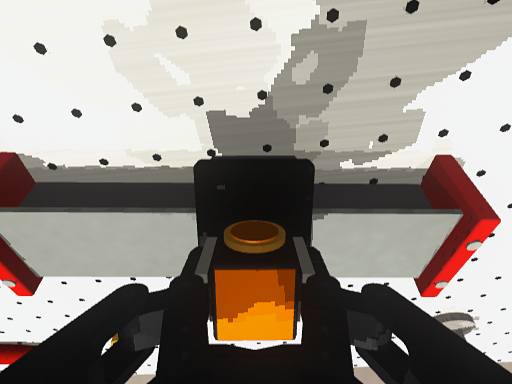

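```bash
python3 -m inch '0 0 0 0.6 0 -6 1;0 0 0 0 0 -6 1;0 0 0 0 0 -4 1;0 0 0 0 0 0 1;0 0 0 0 0 0 1'
python3 -c "
from h import *
T,M=target(-34,-2.8,27);delta(T,M)"
python3 -m inch '0 0 0 0 0 -2 1;0 0 0 0 0 -2 1;0 0 0 0 0 0 1'
python3 -c "
from h import *
T,M=target(-34,-2.8,27);delta(T,M)"
```

```text
clock: 10.48
eef_pos: [0.5104, 0.2146, 0.081]
tool_rot: [0.633, 0.571, -0.351, -0.388]
ft_force: [0.0, -0.4, -3.3]
grip_width: 0.0334
t 10.47 shift mm [ 0.7 -0.4 -8. ] turn [-0.03  0.01 -0.01] F [ 0.  -0.4 -3.3] w 0.0334 j [ 0.55  0.25 -0.55  0.39 -0.28  0.6 ]
grip rail mm [-30.6  -0.7  48.7] tilt 26.97
clock: 10.85
eef_pos: [0.5145, 0.2145, 0.0833]
tool_rot: [0.633, 0.572, -0.35, -0.388]
ft_force: [0.5, 0.0, -3.1]
grip_width: 0.0333
t 10.85 shift mm [ 0.4 -0.2 -3.4] turn [ 0.02 -0.01  0.01] F [ 0.5  0.  -3.1] w 0.0333 j [ 0.54  0.25 -0.54  0.4  -0.28  0.59]
grip rail mm [-26.6  -0.4  51. ] tilt 27.02
```

```bash
python3 -m inch '0 0 0 0 0 -2 1;0 0 0 0 0 -1 1;0 0 0 0 0 0 1'
python3 -c "
from h import *
for a in((-34,-2.8,27),(-34,-1.5,20),(-34.3,-1,14)):
  T,M=target(*a);delta(T,M)
c=snap('wrist','j.png');snap('scene','j_s.png')
a=cv2.imread('pics/j_s.png')[120:260,300:460];cv2.imwrite('pics/j_s.png',cv2.resize(a,(640,560),interpolation=cv2.INTER_CUBIC))"
```

```text
clock: 11.22
eef_pos: [0.517, 0.2141, 0.0845]
tool_rot: [0.633, 0.572, -0.35, -0.388]
ft_force: [-0.3, 0.9, -2.5]
grip_width: 0.0335
t 11.22 shift mm [ 0.5 -0.3 -0.6] turn [ 0.01 -0.    0.01] F [-0.3  0.9 -2.5] w 0.0335 j [ 0.54  0.25 -0.53  0.4  -0.28  0.59]
grip rail mm [-24.1  -0.5  52.2] tilt 27.01
t 11.22 shift mm [ 0.5  5.4 -3.1] turn [ 7.01 -0.    0.01] F [-0.3  0.9 -2.5] w 0.0335 j [ 0.54  0.25 -0.53  0.4  -0.28  0.59]
grip rail mm [-24.1  -0.5  52.2] tilt 27.01
t 11.22 shift mm [ 0.5  9.8 -5. ] turn [ 1.301e+01 -0.000e+00  1.000e-02] F [-0.3  0.9 -2.5] w 0.0335 j [ 0.54  0.25 -0.53  0.4  -0.28  0.59]
grip rail mm [-24.1  -0.5  52.2] tilt 27.01
```

View pics/j.png

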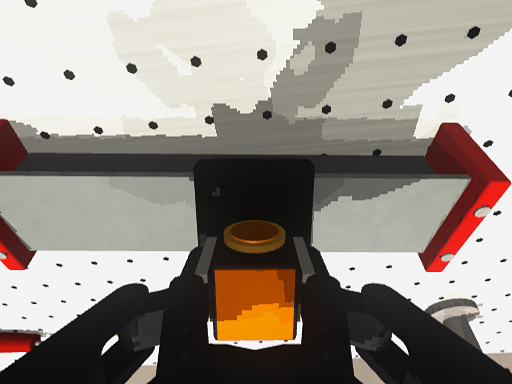

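View pics/j_s.png

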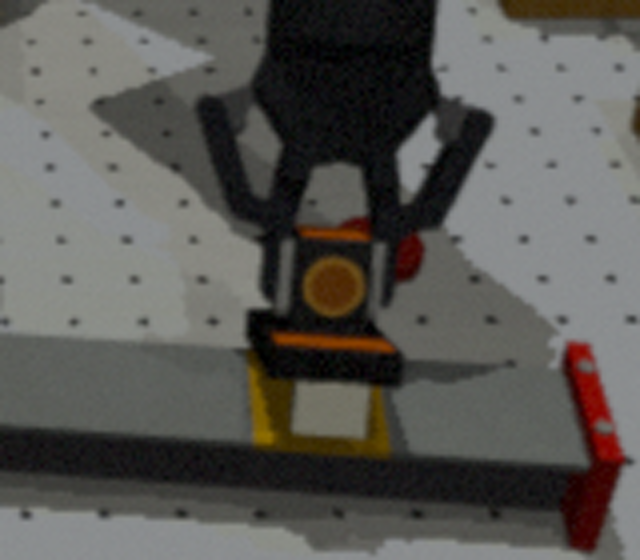

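```bash
python3 -m inch '3.5 0 0 0.4 2.7 -1.5 1;3.5 0 0 0 2.7 -1.5 1;3 0 0 0 2.3 -1 1;3 0 0 0 2.3 -1 1;0 0 0 0 0 0 1'
python3 -c "
from h import *
for a in((-34.3,-1,14),(-34.6,-.5,8),(-35,-0.2,4),(-35,0,0)):
  T,M=target(*a);delta(T,M)"
```

```text
clock: 11.95
eef_pos: [0.5261, 0.2135, 0.0771]
tool_rot: [0.585, 0.528, -0.412, -0.457]
ft_force: [0.3, -1.1, -3.7]
grip_width: 0.033
t 11.95 shift mm [ 0.2 -1.   0. ] turn [ 0.04 -0.05 -0.01] F [ 0.3 -1.1 -3.7] w 0.033 j [ 0.45  0.35 -0.31  0.7  -0.13  0.54]
grip rail mm [-11.2  -0.2  46.1] tilt 14.04
t 11.95 shift mm [ 0.2  3.2 -2.4] turn [ 6.04 -0.05 -0.01] F [ 0.3 -1.1 -3.7] w 0.033 j [ 0.45  0.35 -0.31  0.7  -0.13  0.54]
grip rail mm [-11.2  -0.2  46.1] tilt 14.04
t 11.95 shift mm [ 0.2  6.2 -3.9] turn [ 1.004e+01 -5.000e-02 -1.000e-02] F [ 0.3 -1.1 -3.7] w 0.033 j [ 0.45  0.35 -0.31  0.7  -0.13  0.54]
grip rail mm [-11.2  -0.2  46.1] tilt 14.04
t 11.95 shift mm [ 0.2  9.1 -4.8] turn [ 1.404e+01 -5.000e-02 -1.000e-02] F [ 0.3 -1.1 -3.7] w 0.033 j [ 0.45  0.35 -0.31  0.7  -0.13  0.54]
grip rail mm [-11.2  -0.2  46.1] tilt 14.04
```

```bash
python3 -m inch '3 0 0 0 1.6 -1.2 1;3 0 0 0 1.6 -1.2 1;0 0 0 0 0 0 1'
python3 -c "
from h import *
for a in((-35,-0.2,4),(-35,0,0)):
  T,M=target(*a);delta(T,M)"
python3 -m inch '2 0 0 0 1.4 -0.8 1;2 0 0 0 1.4 -0.8 1;0 0 0 0 0 0 1'
python3 -c "
from h import *
for a in((-35,-0.2,4),(-35,0,0)):
  T,M=target(*a);delta(T,M)
snap('wrist','k.png')"
```

```text
clock: 12.32
eef_pos: [0.5294, 0.2135, 0.0748]
tool_rot: [0.561, 0.507, -0.439, -0.486]
ft_force: [0.4, 0.7, -1.9]
grip_width: 0.0333
t 12.32 shift mm [-0.1  3.1 -1.7] turn [ 4.15 -0.03  0.02] F [ 0.4  0.7 -1.9] w 0.0333 j [ 0.42  0.41 -0.2   0.84 -0.07  0.52]
grip rail mm [-6.2  0.1 44.2] tilt 8.15
t 12.32 shift mm [-0.1  5.9 -2.9] turn [ 8.15 -0.03  0.03] F [ 0.4  0.7 -1.9] w 0.0333 j [ 0.42  0.41 -0.2   0.84 -0.07  0.52]
grip rail mm [-6.2  0.1 44.2] tilt 8.15
clock: 12.7
eef_pos: [0.531, 0.2134, 0.0721]
tool_rot: [0.543, 0.491, -0.456, -0.505]
ft_force: [1.3, -0.1, -2.5]
grip_width: 0.0333
t 12.7 shift mm [-0.2  0.2 -0.4] turn [0.17 0.   0.03] F [ 1.3 -0.1 -2.5] w 0.0333 j [ 0.4   0.45 -0.13  0.92 -0.03  0.5 ]
grip rail mm [-3.3  0.2 41.7] tilt 4.17
t 12.7 shift mm [-0.2  2.9 -1.8] turn [4.17 0.   0.03] F [ 1.3 -0.1 -2.5] w 0.0333 j [ 0.4   0.45 -0.13  0.92 -0.03  0.5 ]
grip rail mm [-3.3  0.2 41.7] tilt 4.17
```

View pics/k.png

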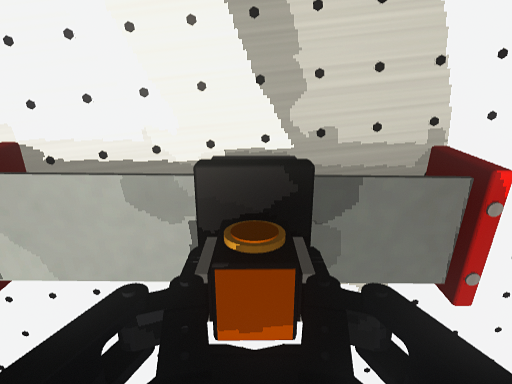

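```bash
python3 -m inch '2 0 0 0 1.4 -0.9 1;2.2 0 0 0 1.4 -0.9 1;0 0 0 0 0 0 1'
python3 -c "
from h import *
for a in((-35,0,0),):
  T,M=target(*a);delta(T,M)
print(bot.get_obs()['ft_torque'].round(2))
snap('wrist','l.png')
s=snap('scene','l_s.png')['color'][150:260,310:450];cv2.imwrite('pics/l_s.png',cv2.resize(s,(700,550),interpolation=cv2.INTER_CUBIC))"
```

```text
clock: 13.12
eef_pos: [0.5318, 0.2131, 0.0698]
tool_rot: [-0.524, -0.473, 0.475, 0.525]
ft_force: [-1.9, -1.5, 2.9]
grip_width: 0.0333
t 13.12 shift mm [ 0.1  0.4 -1.2] turn [-0.17  0.02  0.01] F [-1.9 -1.5  2.9] w 0.0333 j [ 0.38  0.5  -0.05  1.02  0.    0.48]
grip rail mm [-1.2 -0.1 39.4] tilt -0.17
[-0.02  0.22 -0.01]
```

View pics/l_s.png

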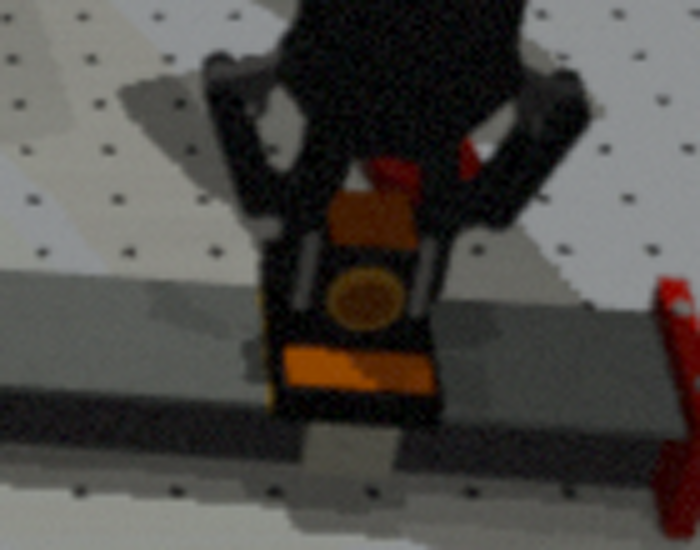

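View pics/l.png

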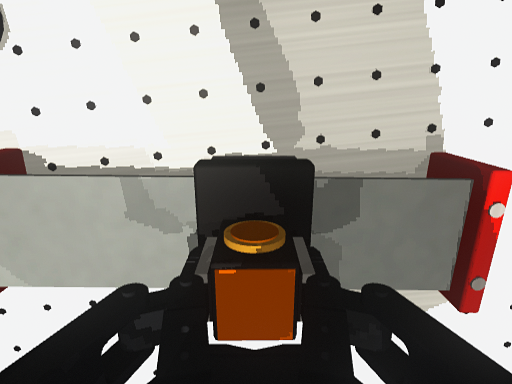

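```bash
python3 -m inch '1 0 0 0 1 -0.5 1;1 0 0 0 1 -0.5 1;0 0 0 0 0 0 1'
python3 -c "
from h import *
T,M=target(-35,0,0);delta(T,M)
print(bot.get_obs()['ft_torque'].round(2))"
python3 -m inch '1 0 0 0 1 0 1;0.5 0 0 0 1 0 1;0 0 0 0 0 0 1'
python3 -c "
from h import *
T,M=target(-35,0,0);delta(T,M)
print(bot.get_obs()['ft_torque'].round(2))"
```

```text
clock: 13.6
eef_pos: [0.5324, 0.213, 0.0707]
tool_rot: [-0.514, -0.465, 0.483, 0.535]
ft_force: [-8.3, -2.4, 19.8]
grip_width: 0.0332
t 13.6 shift mm [ 0.1  1.2 -0.6] turn [-2.14  0.02  0.05] F [-8.3 -2.4 19.8] w 0.0332 j [ 0.37  0.52 -0.01  1.07  0.02  0.47]
grip rail mm [ 0.1 -0.1 40.2] tilt -2.14
[-0.44  1.36 -0.03]
clock: 13.98
eef_pos: [0.5329, 0.2129, 0.0713]
tool_rot: [-0.508, -0.46, 0.488, 0.541]
ft_force: [-11.9, -5.2, 31.2]
grip_width: 0.0333
t 13.97 shift mm [ 0.1  1.9 -0.2] turn [-3.49  0.01  0.09] F [-11.9  -5.2  31.2] w 0.0333 j [0.36 0.54 0.01 1.1  0.03 0.47]
grip rail mm [ 1.  -0.1 40.9] tilt -3.49
[-0.87  2.09  0.01]
```

```bash
python3 -m inch '-1.8 0 0 0 -1 0 1;-1.7 0 0 0 -0.5 0.3 1;0 0 0 0 0 0 1'
python3 -c "
from h import *
T,M=target(-35,0,0);delta(T,M)
print(bot.get_obs()['ft_torque'].round(2))
snap('wrist','m.png')
s=snap('scene','m_s.png')['color'][150:260,310:450];cv2.imwrite('pics/m_s.png',cv2.resize(s,(700,550),interpolation=cv2.INTER_CUBIC))"
```

```text
clock: 14.35
eef_pos: [0.5318, 0.2131, 0.0696]
tool_rot: [-0.524, -0.474, 0.474, 0.525]
ft_force: [-7.2, -3.5, 16.3]
grip_width: 0.0336
t 14.35 shift mm [ 0.1  0.2 -1.2] turn [-0.09  0.05  0.05] F [-7.2 -3.5 16.3] w 0.0336 j [ 0.38  0.5  -0.05  1.02  0.    0.48]
grip rail mm [-1.2 -0.1 39.2] tilt -0.09
[-0.31  1.12  0.1 ]
```

View pics/m_s.png

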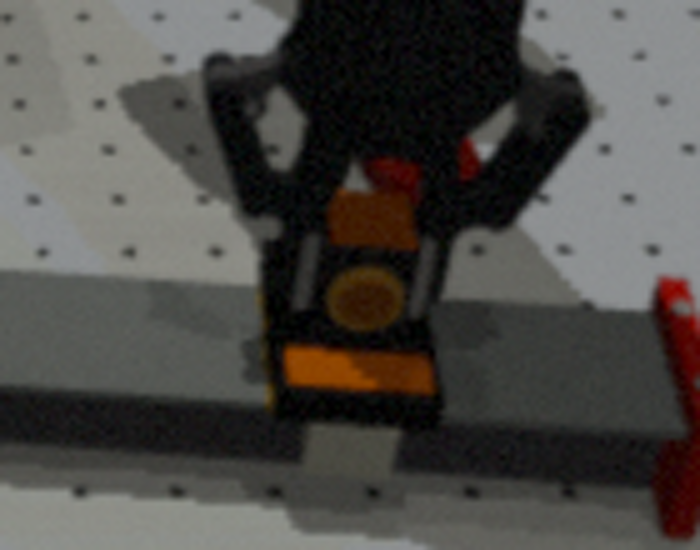

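View pics/m.png

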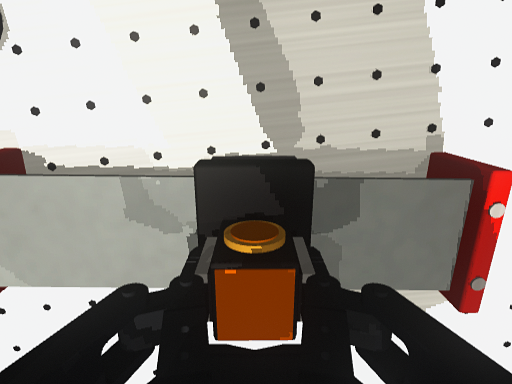

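```bash
python3 -m inch '0 0 0 0 -1.2 1 1;0 0 0 0 0 0 1'
python3 -c "
from h import *
T,M=target(-35,0,0);delta(T,M)"
python3 -m inch '0 0 0 0 -2 0 1;0 0 0 0 0 0 1'
python3 -c "
from h import *
T,M=target(-35,0,0);delta(T,M)"
python3 -m inch '0 0 0 0 -2 0 1;0 0 0 0 0 0 1'
python3 -c "
from h import *
T,M=target(-35,0,0);delta(T,M)
s=snap('scene','n_s.png')['color'][150:260,310:450];cv2.imwrite('pics/n_s.png',cv2.resize(s,(700,550),interpolation=cv2.INTER_CUBIC))"
```

```text
clock: 14.7
eef_pos: [0.5318, 0.2131, 0.0696]
tool_rot: [-0.524, -0.474, 0.474, 0.525]
ft_force: [-4.2, -2.4, 9.4]
grip_width: 0.0333
t 14.7 shift mm [ 0.   0.2 -1.2] turn [-0.07  0.02  0.03] F [-4.2 -2.4  9.4] w 0.0333 j [ 0.38  0.5  -0.05  1.02  0.    0.48]
grip rail mm [-1.2 -0.  39.2] tilt -0.07
clock: 14.95
eef_pos: [0.5312, 0.213, 0.0698]
tool_rot: [-0.524, -0.473, 0.475, 0.526]
ft_force: [-1.5, -0.8, 2.6]
grip_width: 0.0332
t 14.95 shift mm [ 0.2  0.4 -1.8] turn [-0.23  0.02 -0.02] F [-1.5 -0.8  2.6] w 0.0332 j [ 0.38  0.5  -0.05  1.02  0.    0.48]
grip rail mm [-1.7 -0.2 39.4] tilt -0.23
clock: 15.2
eef_pos: [0.5314, 0.2129, 0.0712]
tool_rot: [-0.524, -0.473, 0.475, 0.526]
ft_force: [0.3, 0.4, -3.0]
grip_width: 0.0333
t 15.2 shift mm [ 0.3  1.8 -1.6] turn [-0.26  0.01 -0.03] F [ 0.3  0.4 -3. ] w 0.0333 j [ 0.38  0.5  -0.05  1.03  0.    0.48]
grip rail mm [-1.5 -0.3 40.8] tilt -0.26
```

```bash
python3 -m inch '0 0 0 0 -1.5 0 1;0 0 0 0 0 0 1'
python3 -c "
from h import *
T,M=target(-35,0,0);delta(T,M)"
python3 -m inch '-1 0 0 0 -1 0 1;-1 0 0 0 -0.5 0 1;0 0 0 0 0 0 1'
python3 -c "
from h import *
T,M=target(-35,0,0);delta(T,M)
s=snap('scene','n_s.png')['color'][150:260,310:450];cv2.imwrite('pics/n_s.png',cv2.resize(s,(700,550),interpolation=cv2.INTER_CUBIC))"
```

```text
clock: 15.5
eef_pos: [0.5309, 0.2128, 0.072]
tool_rot: [-0.523, -0.472, 0.476, 0.526]
ft_force: [0.4, -0.1, -9.9]
grip_width: 0.0331
t 15.5 shift mm [ 0.4  2.6 -2.1] turn [-0.34  0.01 -0.05] F [ 0.4 -0.1 -9.9] w 0.0331 j [ 0.38  0.5  -0.05  1.03  0.    0.48]
grip rail mm [-2.  -0.4 41.6] tilt -0.34
clock: 15.88
eef_pos: [0.5292, 0.2126, 0.0726]
tool_rot: [0.532, 0.48, -0.468, -0.517]
ft_force: [0.8, 1.3, -25.0]
grip_width: 0.0331
t 15.88 shift mm [ 0.8  3.3 -3.6] turn [ 1.52  0.04 -0.11] F [  0.8   1.3 -25. ] w 0.0331 j [ 0.39  0.48 -0.09  0.99 -0.01  0.49]
grip rail mm [-4.2 -0.8 42.2] tilt 1.52
```

View pics/n_s.png

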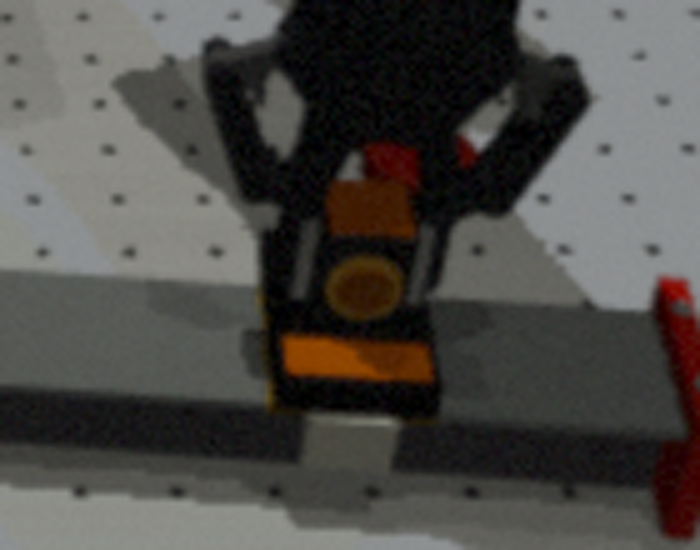

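```bash
python3 -m inch '1 0 0 0 2 -1 1;1 0 0 0 2 -1 1;0 0 0 0 1 -0.5 1;0 0 0 0 0 0 1'
python3 -c "
from h import *
T,M=target(-35,0,0);delta(T,M)"
```

```text
clock: 16.42
eef_pos: [0.5356, 0.213, 0.0726]
tool_rot: [-0.524, -0.474, 0.474, 0.525]
ft_force: [-4.8, -0.7, -1.2]
grip_width: 0.0335
t 16.43 shift mm [-0.3  3.2  2.6] turn [-0.02 -0.02  0.09] F [-4.8 -0.7 -1.2] w 0.0335 j [ 0.38  0.5  -0.04  1.03  0.    0.48]
grip rail mm [ 2.6  0.3 42.2] tilt -0.02
```

```bash
python3 -m inch '0 0 0 0 1.5 1 1;0 0 0 0 1.5 1 1;0 0 0 0 0 0 1'
python3 -c "
from h import *
T,M=target(-35,0,0);delta(T,M)"
```

```text
clock: 16.8
eef_pos: [0.5352, 0.2135, 0.0708]
tool_rot: [0.525, 0.476, -0.472, -0.524]
ft_force: [-4.5, -1.6, 9.3]
grip_width: 0.0333
t 16.8 shift mm [-0.7  1.3  2.2] turn [ 0.23 -0.02  0.13] F [-4.5 -1.6  9.3] w 0.0333 j [ 0.38  0.5  -0.05  1.02  0.    0.48]
grip rail mm [ 2.1  0.7 40.4] tilt 0.23
```

```bash
python3 -c "
from h import *
c=snap('wrist','p.png')
s=snap('scene','p_s.png')['color'][150:260,310:450];cv2.imwrite('pics/p_s.png',cv2.resize(s,(700,550),interpolation=cv2.INTER_CUBIC))
for cam in ('wrist','scene'):print([(q['point'],q['conf']) for q in bot.spot_point('amber_grip',cam)])"
```

```text
[([252.9, 268.2], 0.89)]
[([382.1, 204.6], 0.83)]
```

View pics/p_s.png

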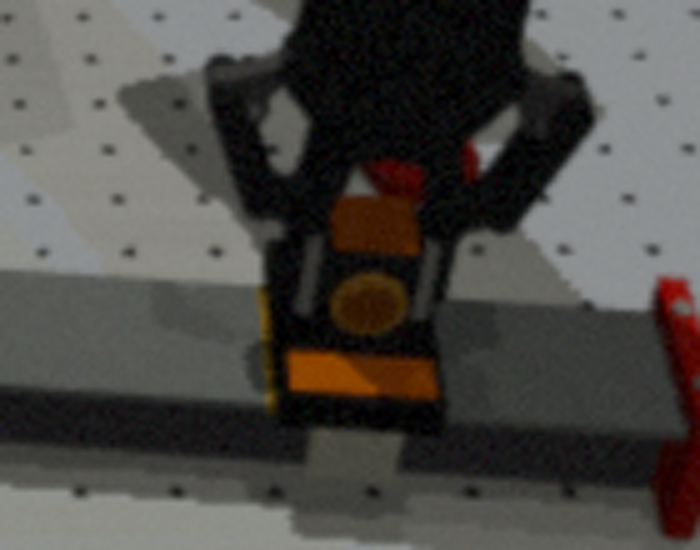

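View pics/p.png

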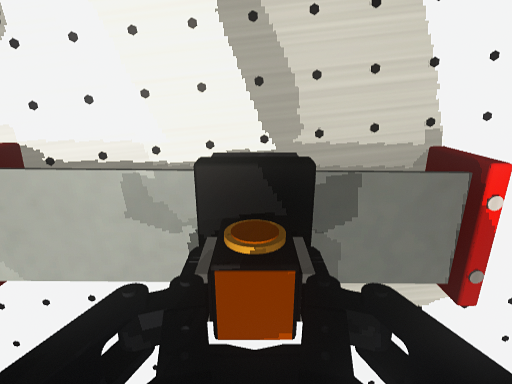

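```bash
python3 -m inch '1 0 0 0 1 0 1;1 0 0 0 1 0 1;1 0 0 0 1 0 1;0 0 0 0 0 0 1'
python3 -c "
from h import *
T,M=target(-35,0,0);delta(T,M)"
python3 -m inch '-1 0 0 0 -0.5 0.5 1;-1 0 0 0 -0.5 0.5 1;-0.8 0 0 0 -0.5 0 1;0 0 0 0 0 0 1'
python3 -c "
from h import *
T,M=target(-35,0,0);delta(T,M)"
```

```text
clock: 17.5
eef_pos: [0.5363, 0.2134, 0.072]
tool_rot: [-0.512, -0.464, 0.483, 0.537]
ft_force: [-11.1, -5.1, 29.9]
grip_width: 0.0333
t 17.5 shift mm [-0.8  2.8  3.1] turn [-2.56 -0.04  0.19] F [-11.1  -5.1  29.9] w 0.0333 j [0.37 0.53 0.01 1.08 0.02 0.47]
grip rail mm [ 4.   0.7 41.6] tilt -2.56
clock: 18.0
eef_pos: [0.5352, 0.2135, 0.0707]
tool_rot: [0.525, 0.475, -0.472, -0.524]
ft_force: [-5.1, -2.5, 13.9]
grip_width: 0.0334
t 18.0 shift mm [-0.8  1.3  2.1] turn [ 0.21 -0.02  0.15] F [-5.1 -2.5 13.9] w 0.0334 j [ 0.38  0.5  -0.05  1.02  0.    0.48]
grip rail mm [ 2.   0.7 40.3] tilt 0.21
```

```bash
python3 -m inch '0 0 0 0 -1.5 1 1;0 0 0 0 0 0 1;0 0 0 0 0 0 0;0 0 0 0 0 0 0;0 0 0 0 0 0 0;0 0 0 0 0 0 0;0 0 0 0 0 0 0'
python3 -m inch '0 0 0 0 -30 0 0;0 0 0 0 -50 0 0;0 0 0 0 -20 0 0;0 0 0 0 0 0 0;0 0 0 0 0 0 0'
cat > chk.py <<'E'
from h import *
import sys
k=sys.argv[1];C={};P={}
for cam in('scene','top','wrist'):
    c=C[cam]=snap(cam,f'{k}_{cam}.png')
    for n in('amber_grip','amber_foot'):
        r=bot.spot_point(n,cam); r2=bot.look_for(n,cam)
        print(cam,n,[(np.round(q['point'],1).tolist(),round(q['conf'],2)) for q in r[:2]],[(np.round(q['extent']).tolist(),round(q['conf'],2)) for q in r2[:2]])
        if r:P[n,cam]=r[0]['point']
B=np.c_[X,Y,Z]
for n in('amber_grip','amber_foot'):
    for a,b in(('scene','top'),('wrist','top'),('scene','wrist')):
        if (n,a) in P and (n,b) in P: x,e=tri([ray(C[a],P[n,a]),ray(C[b],P[n,b])]);print(n,a,b,x.round(4),np.round(e,4),'rail',((x-S)@B*1000).round(1))
def pr(c,q,L=None): return proj(c,S+B@np.array(q)/1000).round(1)
for cam in C:
    print(cam,'cap top',[pr(C[cam],q).tolist() for q in((-18,-17,62),(-18,17,62),(18,17,62),(18,-17,62))],'plate top',[pr(C[cam],q).tolist() for q in((-46,-30,16),(-46,30,16),(46,30,16),(46,-30,16))])
c=C['scene']['color'][150:260,310:450];cv2.imwrite(f'pics/{k}_s.png',cv2.resize(c,(770,605),interpolation=cv2.INTER_CUBIC))
o=bot.get_obs();print(o['clock'],o['grip_width'],o['eef_pos'].round(3))
E
python3 chk.py q
```

```text
clock: 18.88
eef_pos: [0.5302, 0.2132, 0.0668]
tool_rot: [-0.523, -0.472, 0.476, 0.527]
ft_force: [0.1, 1.2, -0.1]
grip_width: 0.0851
clock: 19.5
eef_pos: [0.5303, 0.2128, 0.1657]
tool_rot: [-0.523, -0.472, 0.476, 0.527]
ft_force: [-0.6, -0.8, -0.7]
grip_width: 0.0854
scene amber_grip [([379.9, 202.7], 0.62)] [([361.0, 189.0, 400.0, 243.0], 0.6)]Traceback (most recent call last):
  File "chk.py", line 7, in <module>
    r=bot.spot_point(n,cam); r2=bot.look_for(n,cam)
ValueError: it knows: amber_grip, amber_lip, blue_grip, spot_top
```

```bash
sed -i "s/('amber_grip','amber_foot')/('amber_grip',)/" chk.py; python3 chk.py r
```

```text
scene amber_grip [([384.1, 204.5], 0.95)] [([359.0, 191.0, 399.0, 245.0], 0.77)]
top amber_grip [([118.9, 188.1], 0.66)] [([106.0, 169.0, 148.0, 214.0], 0.97)]
wrist amber_grip [([254.0, 205.6], 0.67)] [([218.0, 140.0, 294.0, 247.0], 0.91)]
amber_grip scene top [0.5284 0.2215 0.0835] [0.0016 0.0016] rail [-5.4  8.  35.5]
amber_grip wrist top [0.5245 0.2142 0.1091] [0.0005 0.0005] rail [-8.5  0.4 61.1]
amber_grip scene wrist [0.5332 0.2159 0.0872] [0.0024 0.0024] rail [-0.1  2.9 39.2]
scene cap top [[372.8, 188.2], [391.5, 189.2], [393.7, 201.2], [374.4, 200.1]] plate top [[361.7, 198.0], [392.8, 199.8], [398.6, 231.1], [364.9, 229.0]]
top cap top [[126.4, 193.3], [109.7, 191.5], [112.7, 174.1], [129.3, 175.9]] plate top [[137.5, 210.4], [109.5, 207.4], [116.7, 165.4], [144.2, 168.3]]
wrist cap top [[227.8, 191.9], [278.4, 192.0], [277.2, 241.0], [229.0, 241.0]] plate top [[215.3, 141.5], [291.4, 141.6], [287.7, 247.6], [219.0, 247.6]]
20.1 0.08549145602257921 [0.531 0.213 0.167]
```

```bash
sleep 1; ls pics/r_*
```

```text
pics/r_s.png
pics/r_scene.png
pics/r_top.png
pics/r_wrist.png
```

View pics/r_s.png

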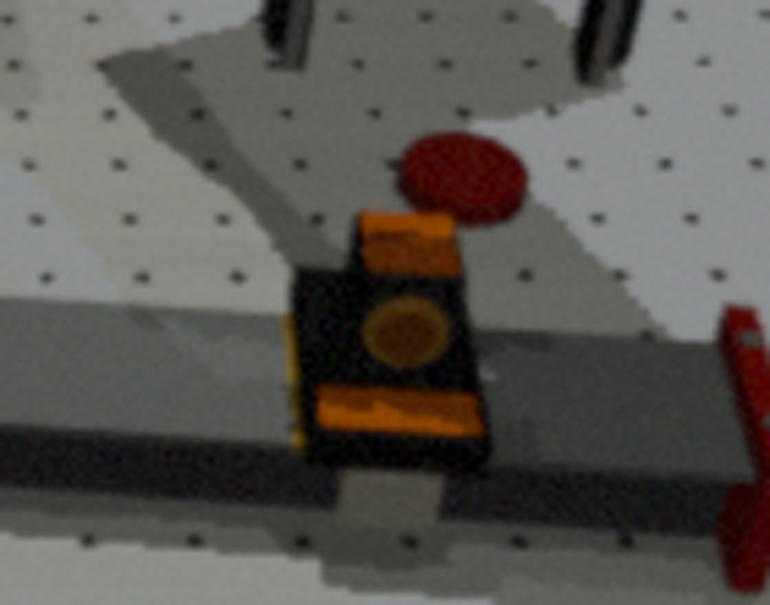

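View pics/r_wrist.png

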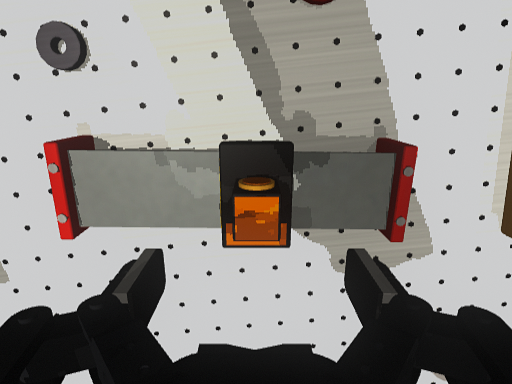

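```bash
python3 - <<'E'
from h import *
c=bot.camera('scene')
def mx(px,O,ux,uz,zm):
    o,d=ray(c,px); # plane: (P-O).uz=zm
    t=(zm-(o-O)@uz)/(d@uz); P=o+t*d
    return ((P-O)@ux*1000).round(1),((P-O)@Y*1000).round(1)
def pose(gx,gy,gz,th):
    th=np.radians(th);ux=X*np.cos(th)+Z*np.sin(th);uz=-X*np.sin(th)+Z*np.cos(th)
    return S+(gx*X+gy*Y+gz*Z)/1000,ux,uz
def foot(fn,roi,p):
    h=cv2.cvtColor(cv2.imread(fn),cv2.COLOR_BGR2GRAY).astype(float)
    x0,x1,y0,y1=roi
    print(fn,h[y0:y1,x0:x1].mean(1).round(0).astype(int).tolist(),'row0',y0)
foot('pics/g_scene.png',(381,395,180,206),0)
foot('pics/i_scene.png',(374,388,208,234),0)
foot('pics/j_scene.png',(376,388,208,234),0) if 0 else None
foot('pics/r_scene.png',(374,388,228,254),0)
for n,px,ps in(('i',(380.5,226.0),(-43.8,-1.2,42.8,27.1)),('r',(381.4,245.0),(0,2,39,0))):
    print(n,mx(px,*pose(*ps),-.063))
E
```

```text
pics/g_scene.png [12, 11, 9, 8, 9, 17, 50, 97, 111, 112, 111, 110, 112, 112, 112, 112, 112, 112, 112, 113, 118, 127, 130, 128, 123, 112] row0 180
pics/i_scene.png [8, 9, 8, 19, 58, 103, 110, 110, 111, 109, 111, 111, 111, 112, 111, 111, 109, 92, 57, 50, 66, 90, 104, 93, 58, 39] row0 208
pics/r_scene.png [39, 15, 8, 8, 3, 7, 10, 36, 67, 73, 71, 71, 72, 72, 72, 72, 72, 70, 64, 59, 55, 57, 62, 63, 65, 74] row0 228
i (np.float64(44.2), np.float64(2.4))
r (np.float64(42.5), np.float64(3.7))
```

```bash
python3 -c "
from h import *
print(bot.get_obs()['clock']);print(bot.job_done())"
```

```text
20.15
the job is handed in; nothing more can be done
None
```

I clipped the orange module on to the rail at the yellow band, let go, backed the gripper off about 100 mm and handed the job in at 20.2 s. No verdict came back, so the result below rests on my own checks.

I gripped it on its y faces, tilted it 27°, slid the lip under the rail edge nearest the robot, and rocked it down with about 31 N on the wrist. An upward pull of about 22 N while still gripping moved it only about 2–3 mm. That fits the foot being latched, so I pressed it down again before letting go.

**Last checks after release:**
- **Position:** The plate's outline in the wrist picture matched a flat, in-line module at the band's centre, about 2 mm off along the rail. The scene picture agreed on height to about 1 mm.
- **Grip point:** Scene and wrist together put it at x -0.1, y 2.9, z 39.2 mm from the band's centre.
- **Foot:** In the scene picture it appeared within about 2 mm of its rest position, so it has most likely clicked back. I could not measure its travel directly.
- **Blue module:** I never went near it, but I did not measure its position again at the end.

**What disagreed:**
- **Top camera:** The network's grip point in the top camera was off. With the scene camera it gave x -5.4, y 8.0, z 35.5 mm, and with the wrist camera a height of 61 mm. I trusted the outline match instead.
- **Grip slip:** The tool-based x position shifted by about 3 mm after the pull test, so the module probably slipped slightly in the grip.

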